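# Slide the keeper slat into its notch

### The job

The keeper slat of the ribbon spool rack lies loose on its two rails: push it from behind along the rails, towards the ribbon spool, until it drops into the locating notch and lies flat in it at both ends. Take your fingertips away from it, then press straight down on the top of the slat to make sure that it is home, and leave it there. Nothing is picked up: do not lift the slat, and leave the spool, the paper cup and the chocolate where they are.

Things in the scene. Friction and masses are not known exactly. Their poses are not given: they have to be found in the camera images.
- rack: Fixed low wooden rack, 230 x 142 mm. Origin on the table under the middle of the notch; x runs along the rails from the open end (x = -124 mm) to the spool bay's end wall (+106 mm, 42 mm high). Rails 15 mm wide at y = +-57.5 mm, tops 36 mm above the table; outside them cheeks 50 mm high guide the slat's ends. Between the rails: open channel 100 mm wide, floor 8 mm above the table.
- notch (a point): Where the slat's centre lies when home: 34 mm above the table, axes as the rack's. Both rails are notched here: 40 mm long in x (+-20 mm), 9 mm deep, upright ends, flat floor 27 mm above the table.
- slat_centre (a point): Centre of the loose wooden slat: 34 mm (its x, along the rails) x 126 mm (its y, across) x 14 mm thick, about 0.15 kg. Starts flat on the rails, centre 43 mm above the table, 45 to 85 mm from the notch on the rack's open-end (-x) side. It tips nose down into the notch, then drops, 9 mm in all (top then 41 mm above the table); the notch's far end stops it. Home, it has 3 mm play each way in x.
- spool: Ribbon spool, 74 mm across and 19 mm high, loose, lying flat in the rack's bay beyond the notch. Origin at its underside. Leave it alone.
- paper_cup: Empty brown paper sweet cup, 50 mm across and 26 mm high, loose on the table beside the rack's right (-y) cheek, towards its open end. Origin at its underside. Leave it alone.
- chocolate: Chocolate in a flattened brown paper cup, 55 x 71 x 17 mm, loose on the table between the rack's open end and the robot. Origin at its underside. Leave it alone.
Things that resemble listed ones, but are neither listed nor needed, are in the scene too. Of the things that look like the part that bears slat_centre, the larger one is meant.

How it is judged:
By the outcome, as a careful person would: the job done as asked, in the order asked, and still so for the second after the job is handed in, with the robot touching nothing.
It also fails if it takes over 48 s, if anything falls off the work surface, if the arm or the gripper's body presses on something with over 40 N, if the wrist force passes 120 N, or if a joint passes its speed limit or range.

### The arm

A 7-joint arm with a two-finger parallel gripper is mounted at the origin on a cart in front of the work surface, level with it; the furniture and walls round the work are solid. World frame = base frame: x ahead of the robot, y to its left, z up, the work surface at z = 0. Lengths are in m, angles in rad, forces in N, time in s.
With the tool pointing down it reaches from about 0.35 to 0.9 m from the base axis. Payload 8.1 kg.
Tool frame: the origin (TCP) lies at the very end of the fingers, on their centre line; the grasp point (between the pads) lies 19 mm behind it (arm.grip_depth is the distance from the TCP to the grasp point, in m); x points along the fingers, z is the direction in which the jaws open and shut, and the axes are right-handed (so a half turn about x gives the same grasp; the last joint's range is limited). The gripper opens to 92 mm and grips with 3 to 60 N. Pads are 19 mm wide; open, the fingers measure 130 mm over their backs; the gripper's body (75 mm by 190 mm) begins 47 mm behind the grasp point.
Start: joints at [-1.251, 0.434, 0.025, 1.573, -0.012, 1.134, -0.075], TCP at [0.256, 0.57, 0.227] pointing down, gripper open.
Joint ranges: [-2.62, 2.62], [-0.44, 2.09], [-1.27, 1.32], [0.08, 2.57], [-1.32, 4.46], [0.12, 2], [-2.74, 2.74]. Speed limits (rad/s): [2.22, 2.22, 3.01, 3.01, 3.14, 3.14, 3.14].

### API

Orientations are given as a rotation vector (axis times angle).
In Python, from cell import status, cams, arm gives the robot as it stands. The module is installed in compiled form; this text tells all that it offers.
- The arm moves only by the tool step_arm, never from a script. Its argument "rows" is a list of rows, each a list of 7 numbers: the gripper command: -1 is fully open, 1 is shut, values between are in proportion, then the shift along the tool's x, y, z as a fraction of full scale, then the turn, a rotation vector about the tool's x, y, z as a fraction of full scale. In form: [[grip, x, y, z, rx, ry, rz], ...]. A call has 1 to 12 rows; each row is the pose to reach, as a shift and turn from the pose commanded when the call began, along the tool's axes at that moment; what a row does not reach only later rows make up. Full scale, the value 1, is 80 cm for a shift and 60 degrees for a turn. A row lasts 1/12 s, in which the tool goes at most 41.7 mm and 7.16 degrees, less where a joint would pass 70% of its speed; a pose out of reach is approached as far as the arm can. A call with a number of a shift or a turn outside -1 to 1 is refused whole. A call with a gripper value outside its range is refused whole. The fingers move at their own pace and stop on an object; "newtons" is the grip in N (left out, the last holds). Time passes only in rows, so rows that repeat a pose let the fingers close. It gives the time, the measured TCP pose, the force and the opening at its end, in the units of the state.
- status.observe(): the state, without advancing time (a new reading comes with each control period).
- cams.get_image(name): name is "side" or "top" or "wrist"; returns a dict with "pixels" (420x560x3 uint8, red, green, blue), "range_z" (420x560 float32, m along the optical axis (not along the pixel's ray), 0 where there is no reading), "camera_matrix" (3x3 intrinsics, pixels), "eye" and "attitude" of the camera in the world; the wrist camera has in their place "tool_from_camera" (4x4, takes a point from camera to tool coordinates, whose origin is the TCP and whose axes are the tool frame's). Camera axes: x right, y down, z forward; pixel columns grow to the right and rows downward; lengths in m; the calibration is good to about 2 mm. A picture is of the moment at which its call begins: read the wrist's pose just before it.
- arm.sign_off(): hands the job in, once; it reports no verdict.
The state is a dict: "clock": time; "joints": joint angles; "dq": joint speeds; "joint_efforts": joint torques, N m; "position": TCP position; "ee_rot": TCP orientation; "force": force on the tool from outside, world axes, zero at the start; "ft_torque": the same for the moment, N m; "width": opening from 0.0 (shut) to 1.0 (fully open).
Only numpy, scipy, OpenCV 4.12 (cv2) and the standard library are available. Lean on these libraries where they do the work, as an engineer would, in place of code of your own. Each camera call takes 0.05 s, during which the arm holds its last target.

## Working session

There is one attempt and no reset: what is moved stays moved. The work goes in short steps, Python scripts to look and compute and a tool call to move; the robot and the scene stay as the last step left them, time stands still between calls to the robot, and variables do not carry over. Pictures are saved under pics/ and viewed, and the job is handed in when it is done.

Besides the shell and the picture viewer there is one more tool, called as name(argument=value, ...) on one line, values as JSON. step_arm: Moves the arm, as the interface text tells. Its arguments: {"type":"object","properties":{"rows":{"type":"array","items":{"type":"array","items":{"type":"number"}}},"newtons":{"type":"number"}},"required":["rows"]}

```bash
mkdir -p pics && cat > h.py <<'E'
import numpy as np, cv2
from scipy.spatial.transform import Rotation as R
from cell import status, cams, arm
def grab(n,name):
    s=status.observe(); d=cams.get_image(n)
    cv2.imwrite('pics/'+name+'.png',d['pixels'][:,:,::-1])
    np.savez('pics/'+name+'.npz',**{k:v for k,v in d.items()},pos=s['position'],rot=s['ee_rot'])
    return d,s
E
python3 - <<'E'
from h import *
for n in('top','side','wrist'):
    d,s=grab(n,n+'0'); print(n,d['camera_matrix'],d.get('eye'),d.get('attitude'),d.get('tool_from_camera'))
print(s)
E
```

```text
top [[458.65519328   0.         263.37718266]
 [  0.         458.65519328 206.95903115]
 [  0.           0.           1.        ]] [0.42935665 0.19033103 0.94360526] [-2.18010428  2.14987113 -0.17033278] None
side [[458.33985841   0.         284.10980246]
 [  0.         458.33985841 214.94019122]
 [  0.           0.           1.        ]] [ 0.57928701 -0.70901054  0.46648653] [-2.01196562 -0.03090374 -0.00669287] None
wrist [[352.62972367   0.         281.56795648]
 [  0.         352.62972367 213.08087415]
 [  0.           0.           1.        ]] None None [[ 7.12949369e-04 -2.53567570e-01  9.67317414e-01 -1.57560147e-01]
 [ 1.25993113e-04 -9.67317629e-01 -2.53567719e-01  6.76000221e-02]
 [ 9.99999738e-01  3.02656277e-04 -6.57700726e-04  5.32285734e-04]
 [ 0.00000000e+00  0.00000000e+00  0.00000000e+00  1.00000000e+00]]
{'clock': 0.1, 'joints': array([-1.25060649,  0.43514238,  0.02494832,  1.57398367, -0.01159102,
        1.13401985, -0.07511743]), 'dq': array([ 0.00078715, -0.00219241, -0.00050296, -0.0015254 ,  0.00071463,
       -0.00014374,  0.00197491]), 'joint_efforts': array([ 3.81970967e-03, -6.69132900e+01,  9.88011025e-01, -3.15142322e+01,
       -6.06104638e-02,  3.73338978e-02,  3.27442410e-05]), 'position': array([0.25629183, 0.56953519, 0.22603863]), 'ee_rot': array([-0.89319561,  1.38120707,  0.89177024]), 'force': array([-0.28229346, -0.00102739, -0.67919654]), 'ft_torque': array([ 0.00993783, -0.01251623, -0.01878538]), 'width': 0.9985670493693892}
```

View pics/top0.png

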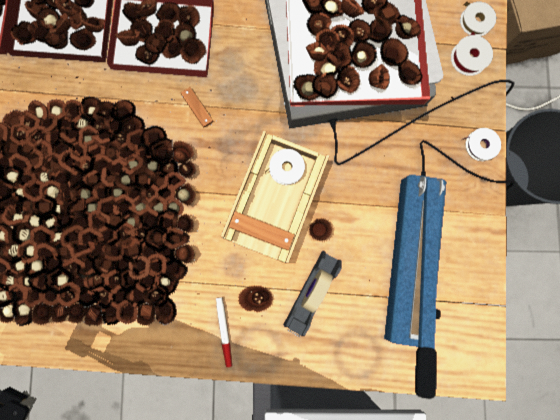

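View pics/side0.png

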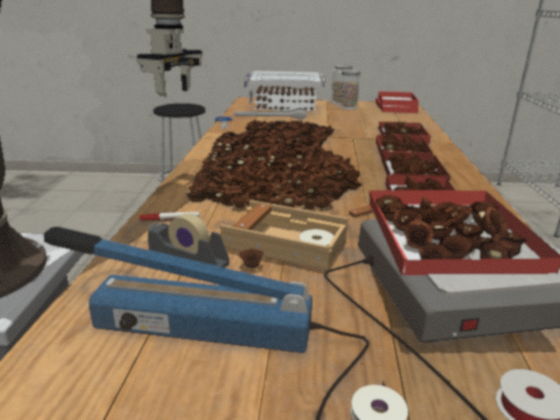

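View pics/wrist0.png

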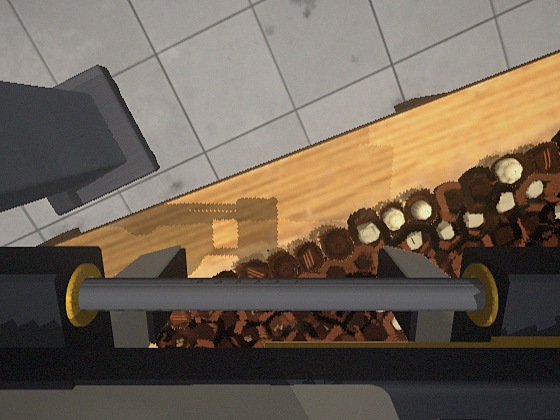

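Top view: the rack's slat is at about (262,231), lying across the rails near the open end. The lookalike is a smaller brown slat at (197,107), loose on the table. The spool is at (287,165), the cup at (320,229) and the chocolate at (256,298). I choose the larger slat on the rack and check it in a close crop.

```bash
python3 - <<'E'
from h import *
im=cv2.imread('pics/top0.png')
c=im[120:320,205:350]; cv2.imwrite('pics/crop0.png',cv2.resize(c,None,fx=4,fy=3*4/3,interpolation=cv2.INTER_CUBIC)[:800][:600])
c=im[120:270,205:350]; cv2.imwrite('pics/crop0.png',cv2.resize(c,None,fx=4,fy=4,interpolation=cv2.INTER_CUBIC))
z=np.load('pics/top0.npz'); K=z['camera_matrix'];Rm=R.from_rotvec(z['attitude']).as_matrix();e=z['eye']
rz=z['range_z']
v,u=np.mgrid[0:420,0:560]
P=np.stack([(u-K[0,2])/K[0,0]*rz,(v-K[1,2])/K[1,1]*rz,rz],-1)@Rm.T+e
np.save('pics/P.npy',P)
for p in [(262,231),(287,165),(197,107),(320,229),(256,298),(245,170),(285,245),(285,257),(280,205),(210,160)]:
    print(p,P[p[1],p[0]].round(4))
hsv=cv2.cvtColor(im,cv2.COLOR_BGR2HSV); print(hsv[231,255],hsv[231,270],hsv[205,280])
E
```

```text
(262, 231) [0.5005 0.1704 0.0498]
(287, 165) [0.6418 0.1192 0.0112]
(197, 107) [0.7638 0.3099 0.0088]
(320, 229) [0.5102 0.0495 0.0015]
(256, 298) [0.3695 0.1798 0.0141]
(245, 170) [ 0.632   0.2065 -0.    ]
(285, 245) [0.4739 0.1252 0.0491]
(285, 257) [0.4509 0.1241 0.0367]
(280, 205) [0.5577 0.1331 0.0104]
(210, 160) [ 0.6524  0.2804 -0.0014]
[ 14 146 232] [ 12 146 227] [ 25  63 246]
```

View pics/crop0.png

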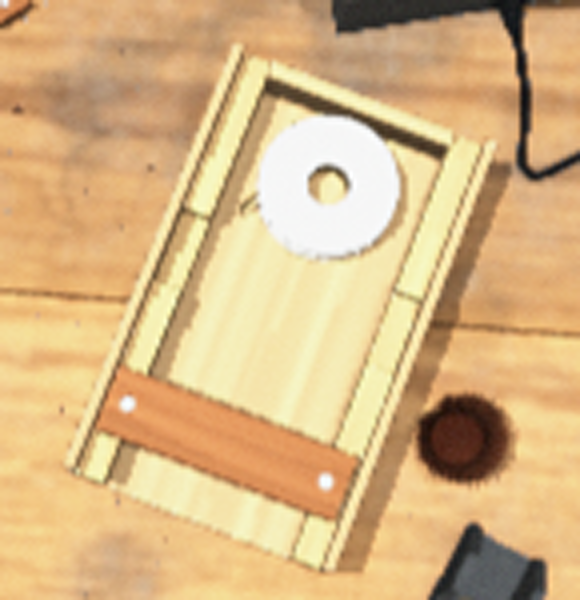

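The crop confirms it: a brown slat with two pale pins at crop (127,403) and (325,481), resting on both rails near the open end. The notch edges are visible at crop (195,212) and (408,295). Next I fit the poses.

```bash
python3 - <<'E'
from h import *
z=np.load('pics/top0.npz'); K=z['camera_matrix'];Rm=R.from_rotvec(z['attitude']).as_matrix();e=z['eye']
P=np.load('pics/P.npy'); im=cv2.imread('pics/top0.png')
def cast(uv,h):
    uv=np.asarray(uv,float).reshape(-1,2); d=np.c_[(uv[:,0]-K[0,2])/K[0,0],(uv[:,1]-K[1,2])/K[1,1],np.ones(len(uv))]@Rm.T
    return (e+d*((h-e[2])/d[:,2])[:,None])[:,:2]
roi=np.zeros((420,560),bool); roi[125:270,215:335]=1
m=roi&(P[...,2]>0.028)&(P[...,2]<0.07)
n,l,st,_=cv2.connectedComponentsWithStats(m.astype(np.uint8)); print(st[:6])
k=1+st[1:,4].argmax(); v,u=np.where(l==k)
w=P[v,u]; 
r=cv2.minAreaRect((w[:,:2]*1000).astype(np.float32)); print('rack rect depth',r, cv2.boxPoints(r))
hsv=cv2.cvtColor(im,cv2.COLOR_BGR2HSV)
s=roi&(hsv[...,0]<18)&(hsv[...,1]>115)&(hsv[...,2]>120)&(P[...,2]>.03)
n,l2,st,_=cv2.connectedComponentsWithStats(s.astype(np.uint8)); k=1+st[1:,4].argmax(); print(st[k])
v,u=np.where(l2==k); w=cast(np.c_[u,v],.05); print('depth z slat',np.median(P[v,u,2]))
r=cv2.minAreaRect((w*1000).astype(np.float32)); print('slat',r,w.mean(0))
# edges in crop: pixel=crop/4+offset
pts={'spoolL':(240,47,.05),'endR':(494,147,.05),'openR':(330,571,.05),'openL':(70,468,.05)}
C={k:cast([(a/4+205-.4,b/4+120-.4)],h)[0] for k,(a,b,h) in pts.items()}; print(C)
print('centre',sum(C.values())/4)
ax=(C['spoolL']+C['endR']-C['openL']-C['openR']); print('yaw',np.degrees(np.arctan2(ax[1],ax[0])),np.linalg.norm(ax)/2)
y=np.arctan2(ax[1],ax[0]); X=np.array([np.cos(y),np.sin(y)])
c=sum(C.values())/4; o=c+.009*X; print('notch',o)
for a,b in((195,212),(408,295)):
    q=cast([(a/4+205-.4,b/4+120-.4)],.036)[0]; print('notch far edge x',(q-o)@X, (q-o)@[-X[1],X[0]])
q=w.mean(0); print('slat in rack',(q-o)@X,(q-o)@[-X[1],X[0]])
for a,b,h in((330,187,.027),):
    q=cast([(a/4+205-.4,b/4+120-.4)],h)[0];print('spool in rack',(q-o)@X,(q-o)@[-X[1],X[0]])
E
```

```text
[[     0      0    560    420 231352]
 [   290    125      2      1      2]
 [   331    125      4      8     21]
 [   221    130    108    133   3447]
 [   334    134      1      2      2]
 [   288    149      2      1      2]]
rack rect depth ((573.037841796875, 144.7654266357422), (142.0474853515625, 230.4819793701172), 69.26341247558594) [[440.11487  119.146355]
 [655.6658    37.539116]
 [705.9608   170.38449 ]
 [490.4099   251.99173 ]]
[ 227  209   68   41 1120]
depth z slat 0.05006017759639275
slat ((499.2575378417969, 173.1824188232422), (128.10394287109375, 44.00364303588867), 68.4443359375) [0.50237746 0.17254851]
{'spoolL': array([0.70117377, 0.16767195]), 'endR': array([0.65212138, 0.03985641]), 'openR': array([0.44032152, 0.12095351]), 'openL': array([0.48845345, 0.24783399])}
centre [0.57051753 0.14407896]
yaw -20.79988770249895 0.22705830395559098
notch [0.57893097 0.14088302]
notch far edge x 0.020607027692224562 0.05927684448834071
notch far edge x 0.02088501777691411 -0.05573601033851858
slat in rack -0.0828088138909448 0.002417198055050574
spool in rack 0.06008575149587356 0.0007283104663784422
```

```bash
cat >> h.py <<'E'
YAW=np.radians(-20.8); N0=np.array([.5798,.1409])
X=np.array([np.cos(YAW),np.sin(YAW)]);Y=np.array([-X[1],X[0]])
def W(x,y): return N0+x*X+y*Y
def goal_rot():
    # tool x down, z along +-Y, closest to the present
    cur=R.from_rotvec(status.observe()['ee_rot']); best=None
    for s in(1,-1):
        zx=np.array([0,0,-1.]);zz=np.array([*(s*Y),0]);M=np.c_[zx,np.cross(zz,zx),zz]
        g=R.from_matrix(M); a=(cur.inv()*g).magnitude()
        if best is None or a<best[0]: best=(a,g)
    return best[1]
def plan(x,y,zz):
    s=status.observe();cur=R.from_rotvec(s['ee_rot']);p=np.array(s['position'])
    t=np.array([*W(x,y),zz]); d=cur.inv().apply(t-p)/.8; r=np.degrees((cur.inv()*goal_rot()).as_rotvec())/60
    print('row',d.round(4),r.round(4),'dist',np.linalg.norm(t-p).round(4)); 
    print('tool y,z in rack:',[ (v[:2]@X).round(3) for v in (cur.apply([0,1,0]),cur.apply([0,0,1]))])
def where():
    s=status.observe();p=np.array(s['position']);q=p[:2]-N0
    print('t',round(s['clock'],2),'rack xyz',(q@X).round(4),(q@Y).round(4),p[2].round(4),'F rack',(s['force'][:2]@X).round(1),(s['force'][:2]@Y).round(1),s['force'][2].round(1),'w',round(s['width'],3))
E
python3 - <<'E'
from h import *
P=np.load('pics/P.npy')
Q=P[...,:2]-N0; xr=Q@X; yr=Q@Y
for a,b in((-.2,-.1),(-.1,0),(0,.06)):
  for c,d in((-.16,-.11),(-.11,-.075),(.075,.12)):
    m=(xr>a)&(xr<b)&(yr>c)&(yr<d); print(a,b,c,d,'max z',np.percentile(P[...,2][m],[50,99]).round(3))
where(); plan(-.125,0,.16)
E
```

```text
-0.2 -0.1 -0.16 -0.11 max z [0.055 0.097]
-0.2 -0.1 -0.11 -0.075 max z [-0.001  0.003]
-0.2 -0.1 0.075 0.12 max z [-0.001  0.021]
-0.1 0 -0.16 -0.11 max z [0.    0.063]
-0.1 0 -0.11 -0.075 max z [-0.     0.023]
-0.1 0 0.075 0.12 max z [-0.001  0.003]
0 0.06 -0.16 -0.11 max z [-0.001  0.003]
0 0.06 -0.11 -0.075 max z [-0.001  0.004]
0 0.06 0.075 0.12 max z [0.    0.004]
t 0.15 rack xyz -0.4546 0.2859 0.2261 F rack 0.6 -0.2 -0.5 w 1.0
row [ 0.0831 -0.4326 -0.332 ] [-0.0572 -0.0011  0.0001] dist 0.4413
tool y,z in rack: [np.float64(-0.998), np.float64(0.06)]
```

step_arm(rows=[[0.13,0.083,-0.433,-0.332,-0.057,-0.001,0],[0.13,0.083,-0.433,-0.332,-0.057,-0.001,0],[0.13,0.083,-0.433,-0.332,-0.057,-0.001,0],[0.13,0.083,-0.433,-0.332,-0.057,-0.001,0],[0.13,0.083,-0.433,-0.332,-0.057,-0.001,0],[0.13,0.083,-0.433,-0.332,-0.057,-0.001,0],[0.13,0.083,-0.433,-0.332,-0.057,-0.001,0],[0.13,0.083,-0.433,-0.332,-0.057,-0.001,0],[0.13,0.083,-0.433,-0.332,-0.057,-0.001,0],[0.13,0.083,-0.433,-0.332,-0.057,-0.001,0],[0.13,0.083,-0.433,-0.332,-0.057,-0.001,0],[0.13,0.083,-0.433,-0.332,-0.057,-0.001,0]], newtons=20)

```text
clock: 1.15
position: [0.4655, 0.1791, 0.1596]
ee_rot: [-0.933, 1.363, 0.93]
force: [-1.4, -0.5, 0.5]
width: 0.438
```

step_arm(rows=[[0.13,0,0,0,0,0,0],[0.13,0,0,0,0,0,0]])

```text
clock: 1.32
position: [0.463, 0.1864, 0.1603]
ee_rot: [-0.937, 1.358, 0.939]
force: [-0.5, 0.6, 0.3]
width: 0.432
```

```bash
python3 - <<'E'
from h import *
where(); plan(-.128,0,.16)
grab('wrist','wrist1');d,s=grab('top','top1')
z=np.load('pics/wrist1.npz'); print(z['tool_from_camera'][:3,3])
im=cv2.imread('pics/top1.png')[120:300,205:365]
cv2.imwrite('pics/crop1.png',cv2.resize(im,None,fx=3.3,fy=3.3,interpolation=cv2.INTER_CUBIC))
E
```

```text
t 1.32 rack xyz -0.1253 0.001 0.1603 F rack -0.7 0.4 0.3 w 0.432
row [ 0.0004  0.0033 -0.0013] [ 0.0002  0.0013 -0.0005] dist 0.0029
tool y,z in rack: [np.float64(-1.0), np.float64(-0.0)]
[-0.15755918  0.0675691   0.00050823]
```

View pics/wrist1.png

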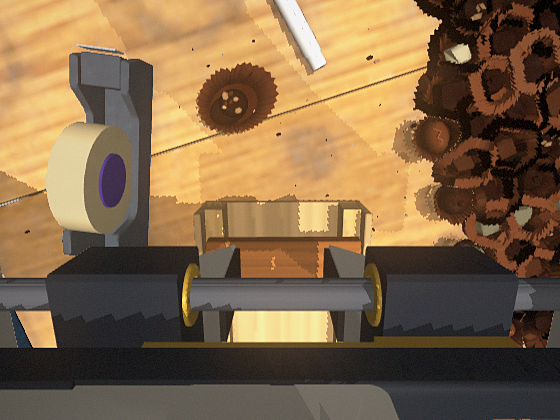

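View pics/crop1.png

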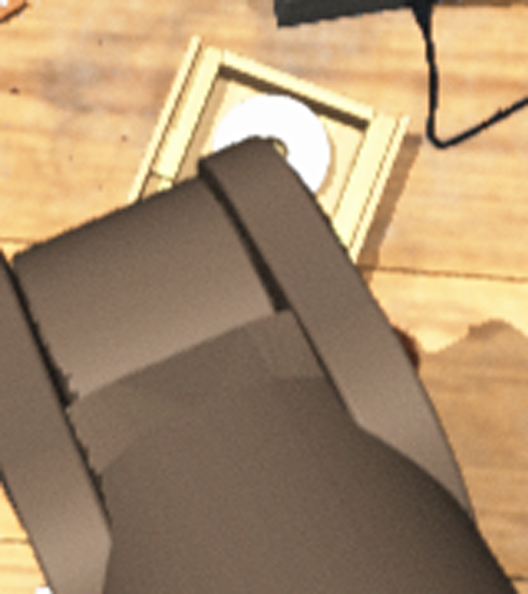

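Wrist view: image up is rack -x. The slat's rear edge is at about row 238 between the fingers (235–330), and the rack's open end is at about row 205. I measure the slat's rear edge by casting rays from here.

```bash
cat >> h.py <<'E'
def wristP(name):
    z=np.load('pics/'+name+'.npz');K=z['camera_matrix'];T=z['tool_from_camera'];rz=z['range_z']
    v,u=np.mgrid[0:420,0:560]
    p=np.stack([(u-K[0,2])/K[0,0]*rz,(v-K[1,2])/K[1,1]*rz,rz],-1)@T[:3,:3].T+T[:3,3]
    w=R.from_rotvec(z['rot']).apply(p.reshape(-1,3)).reshape(p.shape)+z['pos']
    q=w[...,:2]-N0
    return np.dstack([q@X,q@Y,w[...,2]])
E
python3 - <<'E'
from h import *
P=wristP('wrist1'); im=cv2.imread('pics/wrist1.png')
for u in(250,282,310):
    print(u)
    for v in range(196,276,4): print(v,P[v,u].round(4),im[v,u])
E
```

```text
250
196 [-0.1256 -0.0277 -0.0018] [ 58 105 147]
200 [-0.122  -0.0277 -0.0006] [ 58  98 138]
204 [-0.1203 -0.027   0.008 ] [ 87 132 169]
208 [-0.1162 -0.0272  0.0067] [ 83 130 167]
212 [-0.1128 -0.0271  0.0081] [ 87 131 165]
216 [-0.1093 -0.0271  0.0091] [ 80 125 163]
220 [-0.1048 -0.0275  0.0065] [ 85 128 163]
224 [-0.1012 -0.0275  0.0073] [ 82 126 159]
228 [-0.0978 -0.0274  0.0085] [ 80 126 160]
232 [-0.0936 -0.0276  0.0076] [ 84 128 162]
236 [-0.0894 -0.0278  0.0066] [ 76 119 151]
240 [-0.0981 -0.0244  0.0432] [28 53 79]
244 [-0.097  -0.0239  0.0499] [ 41  83 130]
248 [-0.0935 -0.024   0.0495] [ 49  81 128]
252 [-0.0902 -0.024   0.05  ] [ 55 109 173]
256 [-0.0865 -0.0242  0.0493] [ 49 101 164]
260 [-0.0833 -0.0242  0.0499] [ 51 100 158]
264 [-0.0799 -0.0243  0.0501] [ 53  99 155]
268 [-0.0763 -0.0244  0.0499] [ 56 106 167]
272 [-0.0729 -0.0244  0.0503] [ 51  98 159]
282
196 [-0.1256  0.0019 -0.0017] [ 93 156 215]
200 [-0.1218  0.0019 -0.0015] [ 64 104 140]
204 [-0.1202  0.0019  0.0079] [ 94 140 180]
208 [-0.1163  0.0019  0.0069] [ 86 136 175]
212 [-0.1129  0.0019  0.0084] [ 92 139 
[... 842 characters left out ...]
212 [-0.1128  0.0273  0.0081] [138 206 243]
216 [-0.1091  0.0274  0.0081] [136 205 242]
220 [-0.1055  0.0274  0.0087] [132 202 240]
224 [-0.1018  0.0275  0.009 ] [131 202 241]
228 [-0.0978  0.0276  0.0086] [136 207 243]
232 [-0.0932  0.0279  0.0061] [ 89 131 168]
236 [-0.0899  0.0278  0.0081] [ 75 111 143]
240 [-0.099   0.0246  0.0458] [36 57 87]
244 [-0.0973  0.0243  0.0506] [ 48  84 136]
248 [-0.0936  0.0244  0.0498] [ 48  85 133]
252 [-0.09    0.0245  0.0493] [ 48  84 131]
256 [-0.0869  0.0245  0.0502] [ 46  88 144]
260 [-0.0833  0.0246  0.0498] [ 49  91 143]
264 [-0.0794  0.0248  0.0491] [ 44  88 133]
268 [-0.0758  0.0249  0.0489] [ 50  86 139]
272 [-0.0724  0.0249  0.0492] [ 53  96 154]
```

step_arm(rows=[[0.13,0.04,0.002,-0.001,0,0,0],[0.13,0.08,0.002,-0.001,0,0,0],[0.13,0.12,0.002,-0.001,0,0,0],[0.13,0.145,0.002,-0.001,0,0,0],[0.13,0.16,0.002,-0.001,0,0,0],[0.13,0.16,0.002,-0.001,0,0,0],[0.13,0.16,0.002,-0.001,0,0,0]])

```text
clock: 2.0
position: [0.461, 0.1865, 0.0322]
ee_rot: [-0.938, 1.359, 0.94]
force: [0.3, 0.5, 0.6]
width: 0.434
```

```bash
python3 - <<'E'
from h import *
where(); plan(-.1,0,.032)
grab('wrist','wrist2');d,s=grab('side','side2')
im=cv2.imread('pics/side2.png')[150:330,120:380]
cv2.imwrite('pics/crop2.png',cv2.resize(im,None,fx=3,fy=3,interpolation=cv2.INTER_CUBIC))
E
```

```text
t 2.0 rack xyz -0.1273 0.0005 0.0322 F rack 0.1 0.5 0.6 w 0.434
row [ 0.0002 -0.0341 -0.0006] [ 0.0016  0.0004 -0.0009] dist 0.0273
tool y,z in rack: [np.float64(-1.0), np.float64(-0.002)]
```

View pics/crop2.png

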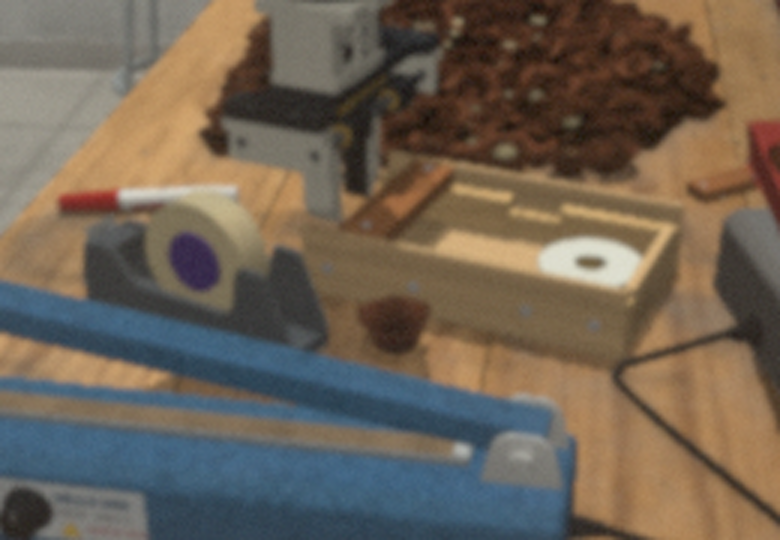

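View pics/wrist2.png

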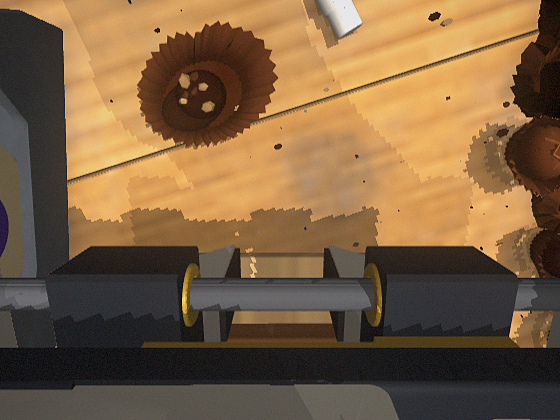

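Side view: the fingers (crop (325,190) and (360,170)) are behind the slat, inside the open end and clear of the tape dispenser. Now I push.

step_arm(rows=[[0.13,0,-0.008,0,0,0,0],[0.13,0,-0.016,0,0,0,0],[0.13,0,-0.022,0,0,0,0],[0.13,0,-0.028,-0.001,0,0,0],[0.13,0,-0.034,-0.001,0,0,0],[0.13,0,-0.04,-0.001,0,0,0],[0.13,0,-0.046,-0.001,0,0,0],[0.13,0,-0.052,-0.001,0,0,0],[0.13,0,-0.058,-0.001,0,0,0],[0.13,0,-0.064,-0.001,0,0,0],[0.13,0,-0.07,-0.001,0,0,0],[0.13,0,-0.07,-0.001,0,0,0]])

```text
clock: 3.1
position: [0.515, 0.1644, 0.0324]
ee_rot: [-0.937, 1.358, 0.937]
force: [0.4, -0.8, 0.6]
width: 0.437
```

```bash
python3 - <<'E'
from h import *
where(); plan(-.03,0,.032)
d,s=grab('side','side3')
im=cv2.imread('pics/side3.png')[170:290,200:380]
cv2.imwrite('pics/crop3.png',cv2.resize(im,None,fx=4,fy=4,interpolation=cv2.INTER_CUBIC))
E
```

```text
t 3.1 rack xyz -0.0689 -0.0011 0.0324 F rack 0.6 -0.6 0.6 w 0.437
row [ 0.0005 -0.0486  0.0014] [-0.001   0.0013  0.001 ] dist 0.0389
tool y,z in rack: [np.float64(-1.0), np.float64(0.001)]
```

View pics/crop3.png

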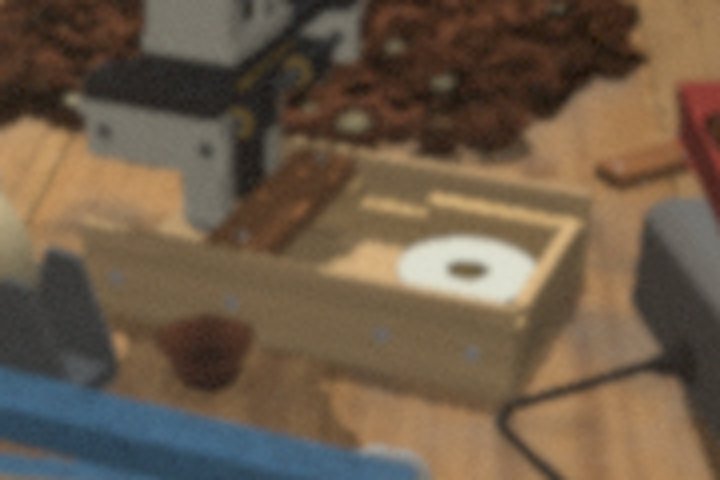

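The slat has moved along squarely with the fingers behind it (crop (285,200)). I continue towards the notch.

step_arm(rows=[[0.13,0,-0.005,0,0,0,0],[0.13,0,-0.01,0.001,0,0,0],[0.13,0,-0.015,0.001,0,0,0],[0.13,0,-0.02,0.001,0,0,0],[0.13,0,-0.025,0.001,0,0,0],[0.13,0,-0.029,0.001,0,0,0],[0.13,0,-0.033,0.001,0,0,0],[0.13,0,-0.037,0.001,0,0,0],[0.13,0,-0.041,0.001,0,0,0],[0.13,0,-0.041,0.001,0,0,0]])

```text
clock: 3.98
position: [0.5456, 0.1536, 0.0324]
ee_rot: [-0.937, 1.358, 0.937]
force: [0.3, 0.4, -0.1]
width: 0.436
```

```bash
python3 - <<'E'
from h import *
where(); plan(-.026,0,.032)
d,s=grab('side','side4')
im=cv2.imread('pics/side4.png')[170:290,200:380]
cv2.imwrite('pics/crop4.png',cv2.resize(im,None,fx=4,fy=4,interpolation=cv2.INTER_CUBIC))
E
```

```text
t 3.98 rack xyz -0.0365 -0.0003 0.0324 F rack 0.1 0.4 -0.1 w 0.436
row [ 0.0005 -0.0131  0.0004] [-0.0007  0.0012  0.0008] dist 0.0105
tool y,z in rack: [np.float64(-1.0), np.float64(0.001)]
```

View pics/crop4.png

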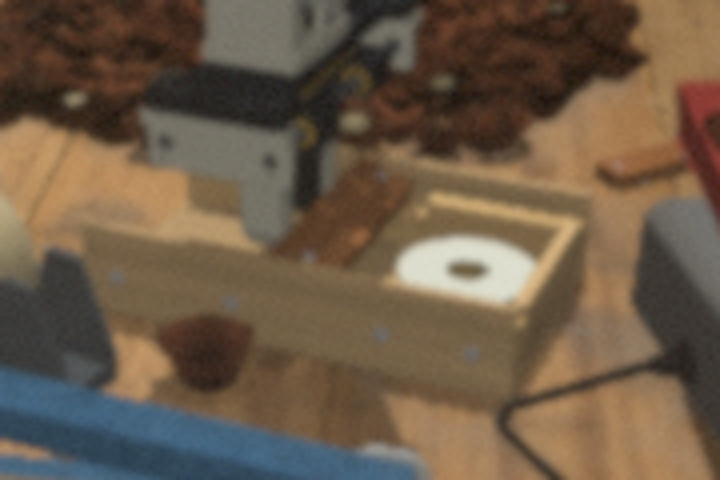

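The slat's near end is at crop (308,255), possibly nose-down already. I go on in small steps.

step_arm(rows=[[0.13,0,-0.002,0,0,0,0],[0.13,0,-0.004,0,0,0,0],[0.13,0,-0.006,0,0,0,0],[0.13,0,-0.008,0,0,0,0],[0.13,0,-0.009,0,0,0,0],[0.13,0,-0.009,0,0,0,0]])

```text
clock: 4.53
position: [0.5516, 0.1513, 0.0323]
ee_rot: [-0.937, 1.358, 0.938]
force: [-0.1, 0.6, -0.6]
width: 0.433
```

```bash
cat >> h.py <<'E'
def sideP(name):
    z=np.load('pics/'+name+'.npz');K=z['camera_matrix'];rz=z['range_z'];v,u=np.mgrid[0:420,0:560]
    w=np.stack([(u-K[0,2])/K[0,0]*rz,(v-K[1,2])/K[1,1]*rz,rz],-1)@R.from_rotvec(z['attitude']).as_matrix().T+z['eye']
    q=w[...,:2]-N0
    return np.dstack([q@X,q@Y,w[...,2]])
def slat(name):
    # brown pixels within the channel region; plane fit of the top face
    P=sideP(name);im=cv2.imread('pics/'+name+'.png');h=cv2.cvtColor(im,cv2.COLOR_BGR2HSV)
    m=(h[...,0]<16)&(h[...,1]>125)&(abs(P[...,0])<.06)&(abs(P[...,1])<.064)&(P[...,2]>.02)&(P[...,2]<.06)
    q=P[m]; print(len(q),'x',np.percentile(q[:,0],[2,50,98]).round(4),'y',np.percentile(q[:,1],[2,98]).round(4))
    A=np.c_[q[:,:2],np.ones(len(q))]; keep=np.ones(len(q),bool)
    for _ in range(5):
        c=np.linalg.lstsq(A[keep],q[keep,2],rcond=None)[0]; r=q[:,2]-A@c; keep=abs(r)<max(.002,1.5*r[keep].std())
    print('plane slopes deg',np.degrees(np.arctan(c[:2])).round(2),'z at median',(np.median(A[keep],0)@c).round(4),keep.sum())
E
python3 - <<'E'
from h import *
where(); 
d,s=grab('side','side5')
for k in ('side3','side4','side5'): slat(k)
im=cv2.imread('pics/side5.png')[170:290,200:380]
cv2.imwrite('pics/crop5.png',cv2.resize(im,None,fx=4,fy=4,interpolation=cv2.INTER_CUBIC))
E
```

```text
t 4.53 rack xyz -0.0301 -0.0003 0.0323 F rack -0.3 0.5 -0.6 w 0.433
386 x [-0.0531 -0.0336 -0.0229] y [-0.0595  0.0524]
plane slopes deg [-0.66 -0.1 ] z at median 0.0498 333
398 x [-0.0182 -0.0024  0.0108] y [-0.0511  0.0552]
plane slopes deg [-19.22  -0.09] z at median 0.0452 368
382 x [-0.0122  0.0035  0.017 ] y [-0.0479  0.0541]
plane slopes deg [-1.551e+01  1.000e-02] z at median 0.0442 362
```

View pics/crop5.png

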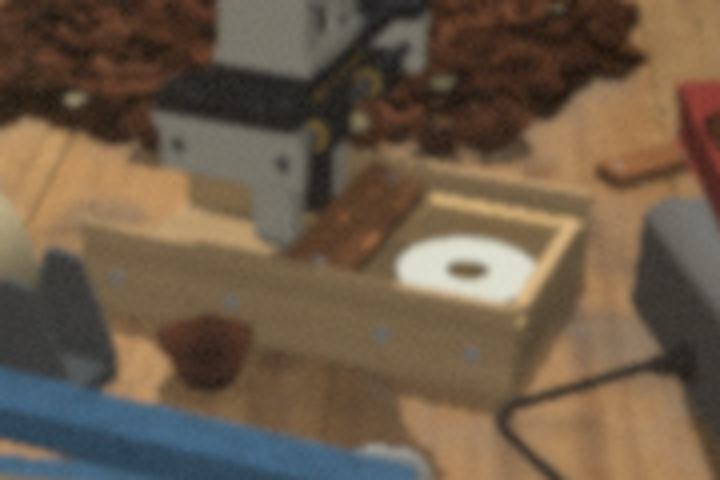

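The slat is tipped nose-down by about 15.5°, as expected, and is even across its width (slope 0°). I keep going gently.

step_arm(rows=[[0.13,0,-0.001,0,0,0,0],[0.13,0,-0.002,0,0,0,0],[0.13,0,-0.003,0,0,0,0],[0.13,0,-0.004,0,0,0,0],[0.13,0,-0.004,0,0,0,0]])

```text
clock: 5.0
position: [0.5545, 0.1503, 0.0324]
ee_rot: [-0.937, 1.358, 0.938]
force: [-0.5, 0.8, -0.4]
width: 0.435
```

```bash
python3 - <<'E'
from h import *
where(); 
d,s=grab('side','side6');slat('side6')
E
```

```text
t 5.0 rack xyz -0.027 -0.0002 0.0324 F rack -0.7 0.6 -0.4 w 0.435
328 x [-0.0108  0.0067  0.0183] y [-0.0424  0.0545]
plane slopes deg [-0.53 -0.12] z at median 0.0408 299
```

It has dropped: flat (slope -0.5°) with its top at 40.8 mm against the expected 41. I back the fingers off, then go up.

step_arm(rows=[[0.13,0,0.01,0,0,0,0],[0.13,0,0.025,0,0,0,0],[0.13,0,0.035,0,0,0,0],[0.13,-0.02,0.035,0,0,0,0],[0.13,-0.06,0.035,0,0,0,0],[0.13,-0.1,0.035,0,0,0,0],[0.13,-0.12,0.035,0,0,0,0],[0.13,-0.12,0.035,0,0,0,0]])

```text
clock: 5.72
position: [0.5293, 0.1615, 0.1321]
ee_rot: [-0.938, 1.352, 0.937]
force: [0.5, 1.0, -0.2]
width: 0.437
```

```bash
python3 - <<'E'
from h import *
where(); 
d,s=grab('side','side7');slat('side7'); plan(0.002,0,.06)
grab('wrist','wrist7')
im=cv2.imread('pics/side7.png')[170:290,200:380]
cv2.imwrite('pics/crop7.png',cv2.resize(im,None,fx=4,fy=4,interpolation=cv2.INTER_CUBIC))
E
```

```text
t 5.72 rack xyz -0.0545 0.0014 0.1321 F rack 0.2 1.1 -0.2 w 0.437
385 x [-0.0127  0.006   0.0187] y [-0.0442  0.057 ]
plane slopes deg [ 0.34 -0.24] z at median 0.0408 340
row [ 0.0878 -0.0714 -0.0013] [0.0007 0.0036 0.0023] dist 0.0905
tool y,z in rack: [np.float64(-1.0), np.float64(-0.001)]
```

View pics/crop7.png

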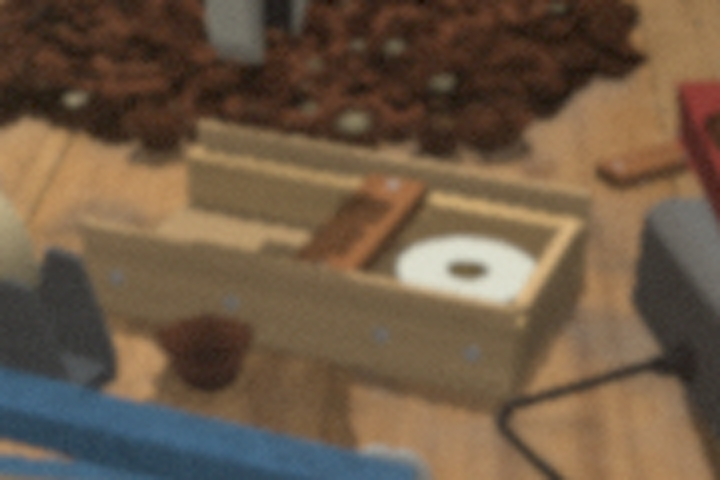

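View pics/wrist7.png

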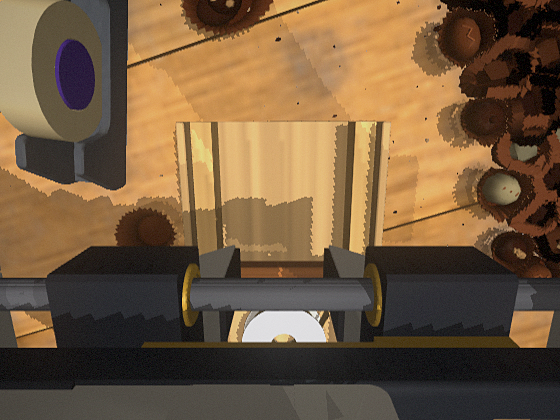

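The slat lies across in the notch, level with and below the rail tops (crop (365,225)), with the fingertips clear of it. Now I move over its middle and press.

step_arm(rows=[[0.13,0,-0.036,-0.001,0,0,0],[0.13,0,-0.071,-0.001,0,0,0],[0.13,0.02,-0.071,-0.001,0,0,0],[0.13,0.05,-0.071,-0.001,0,0,0],[0.13,0.08,-0.071,-0.001,0,0,0],[0.13,0.1,-0.071,-0.001,0,0,0],[0.13,0.1,-0.071,-0.001,0,0,0],[0.13,0.1,-0.071,-0.001,0,0,0]])

```text
clock: 6.48
position: [0.5792, 0.1391, 0.0466]
ee_rot: [-0.937, 1.362, 0.94]
force: [1.0, 0.7, 1.0]
width: 0.434
```

```bash
python3 - <<'E'
from h import *
where(); plan(0.002,0,.041)
E
```

```text
t 6.48 rack xyz 0.0001 -0.0019 0.0466 F rack 0.6 1.0 1.0 w 0.434
row [ 0.007  -0.0024  0.0024] [ 0.0001 -0.0014 -0.0031] dist 0.0062
tool y,z in rack: [np.float64(-1.0), np.float64(-0.0)]
```

step_arm(rows=[[0.13,0.002,-0.001,0.002,0,0,0],[0.13,0.004,-0.001,0.002,0,0,0],[0.13,0.006,-0.001,0.002,0,0,0],[0.13,0.008,-0.001,0.002,0,0,0],[0.13,0.008,-0.001,0.002,0,0,0]])

```text
clock: 6.9
position: [0.5824, 0.1406, 0.0421]
ee_rot: [-0.937, 1.358, 0.938]
force: [0.2, 0.4, -0.7]
width: 0.433
```

step_arm(rows=[[0.13,0.001,0,0,0,0,0],[0.13,0.002,0,0,0,0,0],[0.13,0.003,0,0,0,0,0],[0.13,0.003,0,0,0,0,0]])

```text
clock: 7.23
position: [0.5826, 0.1406, 0.0413]
ee_rot: [-0.937, 1.358, 0.938]
force: [-5.9, -1.3, 18.0]
width: 0.434
```

The reaction force is 18 N at z = 41.3 mm, which matches the home height. I hold with slightly more force, then lift straight off.

step_arm(rows=[[0.13,0.0005,0,0,0,0,0],[0.13,0.0005,0,0,0,0,0],[0.13,0.0005,0,0,0,0,0],[0.13,0.0005,0,0,0,0,0],[0.13,0.0005,0,0,0,0,0],[0.13,0.0005,0,0,0,0,0]])

```text
clock: 7.73
position: [0.5826, 0.1406, 0.0412]
ee_rot: [-0.937, 1.357, 0.938]
force: [-6.1, -1.4, 21.5]
width: 0.439
```

step_arm(rows=[[0.13,-0.01,0,0,0,0,0],[0.13,-0.04,0,0,0,0,0],[0.13,-0.08,0,0,0,0,0],[0.13,-0.12,0,0,0,0,0],[0.13,-0.15,0.03,0,0,0,0],[0.13,-0.15,0.06,0,0,0,0],[0.13,-0.15,0.1,0,0,0,0],[0.13,-0.15,0.13,0,0,0,0],[0.13,-0.15,0.13,0,0,0,0],[0.13,-0.15,0.13,0,0,0,0]])

```text
clock: 8.57
position: [0.4843, 0.178, 0.1596]
ee_rot: [-0.938, 1.357, 0.94]
force: [0.7, -0.4, -0.2]
width: 0.439
```

```bash
python3 - <<'E'
from h import *
where(); 
d,s=grab('side','side8');slat('side8'); grab('wrist','wrist8')
P=wristP('wrist8')
im=cv2.imread('pics/side8.png')[170:290,200:380]
cv2.imwrite('pics/crop8.png',cv2.resize(im,None,fx=4,fy=4,interpolation=cv2.INTER_CUBIC))
a=cv2.imread('pics/side0.png').astype(int);b=cv2.imread('pics/side8.png').astype(int)
P=sideP('side8')
m=cv2.morphologyEx((abs(a-b).max(2)>45).astype(np.uint8),cv2.MORPH_OPEN,np.ones((3,3)))
n,l,st,c=cv2.connectedComponentsWithStats(m)
for i in range(1,n):
    if st[i,4]>20: print(st[i],P[int(c[i,1]),int(c[i,0])].round(3))
E
```

```text
t 8.57 rack xyz -0.1025 0.0008 0.1596 F rack 0.8 -0.1 -0.2 w 0.439
407 x [-0.0145  0.0046  0.0187] y [-0.044   0.0578]
plane slopes deg [-0.17 -0.14] z at median 0.0408 362
[ 137    0   65   71 1948] [-1.705  2.082  0.221]
[ 217    0   47   85 3615] [-0.085 -0.035  0.401]
[181  74   8  17 115] [-1.627  2.096 -0.086]
[ 202   93   74   75 1882] [-0.068 -0.091  0.265]
[  0 147   3  16  43] [-2.992  1.556 -0.672]
[  0 171   5  17  67] [-2.883  1.441 -0.797]
[ 122  173   72   60 1568] [-0.369  0.066  0.001]
[249 223  17   8  90] [-0.088  0.029  0.009]
[275 229  25  11 173] [ 0.012 -0.033  0.042]
[  4 255  64  61 981] [-0.349 -0.336  0.002]
[229 255  13  15 151] [-0.068 -0.115  0.   ]
[ 85 257  20  14 128] [-0.316 -0.221 -0.001]
[257 272   7   4  25] [-0.006 -0.128 -0.001]
[  0 319  11  12 107] [-0.312 -0.42  -0.001]
[   0  319  146   77 5108] [-0.189 -0.436 -0.001]
```

View pics/crop8.png

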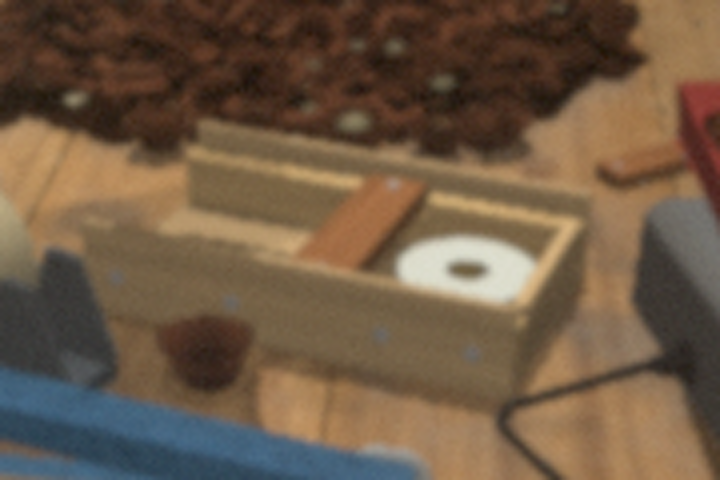

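View pics/wrist8.png

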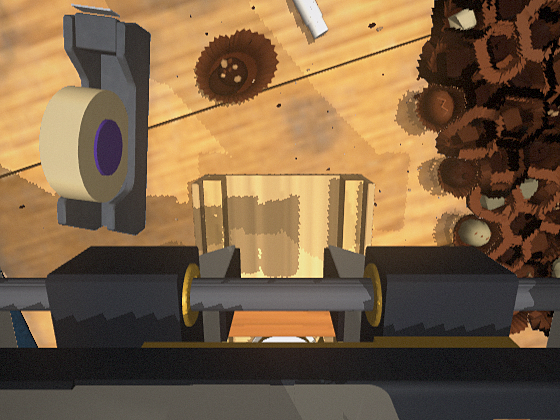

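The slat is flat in the notch at both ends, the robot is clear, and the cup, chocolate and spool look unmoved. I hand the job in.

```bash
python3 - <<'E'
from h import *
print(np.abs(status.observe()['dq']).max()); print(arm.sign_off())
E
```

```text
0.010841938386209338
the job is handed in; nothing more can be done
None
```

The slat is home in the notch, and I handed the job in at about 8.7 s of the 48 s allowed. I pushed it along the rails from behind with the half-open fingers until it tipped nose-down (about 19°, then 15°) and dropped. I then backed the fingertips off, pressed straight down on the middle with about 18–22 N, and lifted clear.

**Slat:** the last side view puts its top at 40.8 mm (41 mm nominal). It is level within 0.2° both along and across the rails.

**Other items:** the spool, paper cup and chocolate look unmoved by eye in the side and wrist pictures. I did not re-measure their positions. The picture comparison showed changes only at the slat, the arm and what look like its shadows.

**Disagreement:** my first position for the rack differed by 2–3 mm between the top and wrist cameras. I relied on the measured drop and the contact force instead.

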